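# Latch a clock movement and raise its stand with a wedge

## Robot

A 6-joint arm with a two-finger parallel gripper is mounted at the origin on the work surface. World frame = base frame: x ahead of the robot, y to its left, z up, the work surface at z = 0. Lengths are in m, angles in degrees, forces in N, time in s.
With the tool pointing down it reaches from about 0.35 to 0.875 m from the base axis. Payload 4.2 kg.
Tool frame: the origin (TCP) lies at the very end of the fingers, on their centre line; the grasp point (between the pads) lies 19 mm behind it; y points along the fingers, z is the direction in which the jaws open and shut, and the axes are right-handed (so a half turn about y gives the same grasp; the last joint's range is limited). The gripper opens to 87 mm and grips with 3 to 60 N. Pads are 19 mm wide; open, the fingers measure 117 mm over their backs; the gripper's body (75 mm by 190 mm) begins 51 mm behind the grasp point.
Start: joints at [-62.189, 22.042, 0.453, 0, -68.411, -14.817], TCP at [0.141, -0.609, 0.198] pointing down, gripper open.
Joint ranges: [-179.83, 179.83], [-69.29, 118.12], [-61.27, 80.66], [-181.25, 117.63], [-171.15, -9.14], [-177.46, 177.46]. Speed limits (degrees/s): [159.86, 159.86, 180, 180, 180, 180].

## Interface

Orientations are given as a 3x3 rotation matrix whose columns are the frame's x, y, z axes.
In Python, from station import r, eyes gives the robot as it stands.
- The arm moves only by the tool play_rows, never from a script. Its argument "deltas" is one flat list of numbers, 5 for each row, row after row: the closure in counts, from 0 (fully open) to 255 (shut), then the shift along the tool's x, y, z in mm, then the turn about the tool's y in rad. In form: [claw, tx, ty, tz, roll, claw, tx, ty, tz, roll, ...]. A call has exactly 10 rows; each row shifts and turns the commanded pose from where the row before left it, along the tool's axes as they then stand; what a row does not reach is not made up. A row lasts 1/10 s, in which the tool goes at most 50 mm and 8.59 degrees, less where a joint would pass 70% of its speed; a pose out of reach is approached as far as the arm can. A call is refused whole if a number of a shift passes 50 or a number of a turn 0.15, either way. A call with a gripper value outside its range is refused whole. The fingers move at their own pace and stop on an object; the grip force is fixed at half the most. Time passes only in rows, so rows that do not move let the fingers close, or fill a call up. It gives the time, the measured TCP pose, the force and the opening at its end, in the units of the state.
- r.sense(): the state, without advancing time (a new reading comes with each control period).
- eyes.capture(name): name is "scene" or "top" or "wrist"; returns a dict with "img" (480x640x3 uint8, blue, green, red), "vfov" (degrees; the focal length in pixels is half the picture's height over the tangent of half this angle, whatever the lens; pixels are square), "cx", "cy" (the principal point, pixels), "distortion" ([k1, k2, p1, p2, k3] as OpenCV has them; the pictures are not rectified), "R" (3x3) and "t" (3): a world point X has camera coordinates R X + t; the wrist camera has in their place "tool_from_camera" (4x4, takes a point from camera to tool coordinates, whose origin is the TCP and whose axes are the tool frame's). Camera axes: x right, y down, z forward; pixel columns grow to the right and rows downward; lengths in m; the calibration is good to about 2 mm. A picture is of the moment at which its call begins: read the wrist's pose just before it. There is no depth.
- r.finish_job(): hands the job in, once; it reports no verdict.
The state is a dict: "time_s": time; "joints": joint angles; "joint_velocities": joint speeds; "effort": joint torques, N m; "tcp_pos": TCP position; "ee_rot": TCP orientation; "wrist_force": force on the tool from outside, world axes, zero at the start; "moment": the same for the moment, N m; "gripper_width": opening from 0.0 (shut) to 1.0 (fully open).
Only numpy, scipy, OpenCV 4.12 (cv2) and the standard library are available. Lean on these libraries where they do the work, as an engineer would, in place of code of your own. Each camera call takes 0.05 s, during which the arm holds its last target.

## Task

On the movement stand, first swing the latch bar over the clock movement until it is fully home in its forked catch. Then take the loose steel wedge by its upright grip, set it flat on the stand's base and slide it, thin end first, under the front edge of the tilting plate until that edge has just come up off its rests, by about 4 mm (2 to 6 mm). Finish while holding the wedge there under the plate, and leave the other things on the bench alone.

Things in the scene. Friction and masses are not known exactly. Their poses are not given: they have to be found in the camera images.
- base: Fixed grey steel base of the movement stand: slab 10 mm thick, x = -180 to 90, y = -85 to 85 mm of its frame; origin on the table, x away from the robot, z up. From x = -180 to -70 it is a bare flat apron (top z = 10) before the tilting plate. Two rest blocks 20 x 20 mm under the plate's front corners (centres x = -55, y = +-60) leave a gap 100 mm wide between them.
- tilt (a joint): Tilt of the plate about its hinge along y at the rear of the base (base frame x = 75, z = 24 mm). 0 = lying on its rests; grows as the front edge rises: 145 mm from the hinge, so 0.0276 rad is 4 mm of lift. Only its own weight keeps it down; it takes about 3 to 6 N at the front edge to raise it.
- plate: Aluminium tilting plate, 140 deep (x) x 150 wide x 8 mm, hinged at its rear, a round clock movement 84 mm across on its middle (top 32 mm above the plate's underside). Origin: middle of the lower front edge, facing the robot; x points to the hinge, z up. At rest the origin is at (-70, 0, 20) mm of the base frame: the gap under the edge, above the slab, is 10 mm high.
- latch (a joint): Angle of the latch bar about its upright post (base frame x = 0, y = 60 mm): 0 = home in the catch, a hard stop, the bar lying across the plate along its y; grows as the bar swings out to the front, 1.6 = pointing to the front (-x). Stays where left; about 0.3 N at the pin moves it. The forked catch stands at base x = 0, y = -60 mm, its top 78 mm above the table.
- latch_hinge (a point): Point on the pivot axis of the latch bar, at the level of the bar's top (71 mm above the table). Its axes turn with the bar: the bar runs to its -y.
- latch_pin (a point): Point on the round upright steel pin (14 mm diameter) at the end of the latch bar, 145 mm from the pivot axis. The pin stands 55 mm above the bar's top; this point is 35 mm above the bar's top, 20 mm below the pin's top, 106 mm above the table. When closed, the pin stands beyond the catch, past the plate's side (base x = 0, y = -85 mm).
- wedge: Loose steel wedge, 105 long, 24 mm wide, 0.25 kg, flat on the table. At its thick end an upright grip block 20 (x) x 24 (y) x 50 mm high. Origin: underside, below the middle of the grip block; x points to the thin end, z up. The slope falls from x = 10 (21 high) to the tip at x = 95 mm (4 high), 1 in 5: it meets the plate's edge when the tip is 30 mm under it; 50 mm gives 4 mm of lift.
- loupe: Black eye loupe standing on the bench, 34 mm diameter, 29 mm high; bystander. Origin: centre of its underside.
- bench_block: Flat steel bench block 60 x 60 x 22 mm; bystander. Origin: centre of its underside.
- jar: Amber glass jar, 52 mm diameter, 55 mm high, white cap; bystander. Origin: centre of its underside.
- screwdriver: Small screwdriver 130 mm long lying on the bench; bystander. Origin: near its middle, on the underside.
- weight: Brass clock weight with a knob, 44 mm diameter, 52 mm high; bystander. Origin: centre of its underside.
- dome: Glass dust dome with a ball knob, 110 mm diameter, 78 mm high; bystander. Origin: centre of its underside.
Not all that is in view belongs to the job. Leave any red look-alike of the wedge alone.

How it is judged (in metres and radians):
On the way, in this order (a step that is already met when the one before it is completed fails the run):
1. the latch is home in its catch (value of joint latch below 0.08 rad), for 0.2 s.
2. the wedge has raised the plate's front edge off its rests (value of joint tilt above 0.0105 rad and contact force between wedge and plate above 0.8 N), for 0.2 s.
At the end, for the whole second after the job is handed in: Latch within 0.08 rad of home; plate edge raised 1.5 to 6.5 mm (tilt 0.0105 to 0.045 rad), still, carried by the wedge (over 0.8 N), untouched by fingers and arm; wedge flat on the base slab (within 0.1 rad, underside within 4 mm of its top), still, held by the fingers (over 1 N) (all of step 2 and value of joint latch below 0.08 rad and value of joint tilt below 0.045 rad and velocity of joint tilt between -0.03 and 0.03 rad/s and linear speed of wedge below 0.02 m/s and contact force between the fingers and wedge above 1 N and contact force between each of the fingers, the arm and plate below 0.3 N and angle between wedge's own z axis and vertical below 0.1 rad and z of wedge in the frame of base between 0.007 and 0.014 m); the arm keeps its last pose, push and grip.
It fails at once if the plate is raised while the latch is still open (value of joint latch above 0.15 rad and value of joint tilt above 0.0105 rad).
It fails at once if another thing on the bench is moved by more than 3 cm (distance of any of loupe, bench_block, jar, screwdriver, weight, dome from where it was at the start of the episode above 0.03 m).
It also fails if it takes over 54 s, if anything falls off the work surface, if the arm or the gripper's body presses on something with over 40 N, if the wrist force passes 120 N, or if a joint passes its speed limit or range.

## Working session

There is one attempt and no reset: what is moved stays moved. The work goes in short steps, Python scripts to look and compute and a tool call to move; the robot and the scene stay as the last step left them, time stands still between calls to the robot, and variables do not carry over. Pictures are saved under pics/ and viewed, and the job is handed in when it is done.

Besides the shell and the picture viewer there is one more tool, called after ">>>" as name(argument=value, ...), one argument or row to a line, values as JSON. play_rows: Moves the arm, as the interface text tells. Its arguments: {"type":"object","properties":{"deltas":{"type":"array","items":{"type":"number"}}},"required":["deltas"]}

```bash
ls; mkdir -p pics; python3 - <<'E'
from station import r, eyes
import cv2, numpy as np
s=r.sense(); print({k:np.round(v,3).tolist() for k,v in s.items()})
for n in ["scene","top","wrist"]:
    d=eyes.capture(n); cv2.imwrite(f"pics/{n}0.png",d["img"]); print(n,{k:np.round(v,4).tolist() for k,v in d.items() if k!="img"})
E
```

```text
pics
{'time_s': 0.0, 'joints': [-62.19, 22.09, 0.379, -0.03, -68.412, -14.818], 'joint_velocities': [-0.082, 0.014, -0.09, -0.096, 0.037, -0.029], 'effort': [-0.0, -39.067, 18.74, 4.22, 0.011, -0.0], 'tcp_pos': [0.14, -0.608, 0.197], 'ee_rot': [[0.974, -0.001, -0.225], [0.225, 0.002, 0.974], [-0.0, -1.0, 0.002]], 'wrist_force': [0.433, 0.107, -0.604], 'moment': [0.012, 0.026, -0.04], 'gripper_width': 0.997}
scene {'vfov': 45.3249, 'cx': 320.6721, 'cy': 236.9711, 'distortion': [-0.0581, 0.0, 0.0, 0.0, 0.0], 'R': [[0.7362, 0.6766, -0.011], [0.549, -0.6067, -0.5749], [-0.3957, 0.4172, -0.8181]], 't': [-0.3815, -0.228, 1.4264]}
top {'vfov': 51.015, 'cx': 321.54, 'cy': 233.2369, 'distortion': [0.0061, 0.0, 0.0, 0.0, 0.0], 'R': [[0.0199, -0.9998, 0.0075], [-0.997, -0.0204, -0.0742], [0.0743, -0.006, -0.9972]], 't': [0.0117, 0.5108, 1.3694]}
wrist {'vfov': 67.7584, 'cx': 313.3604, 'cy': 248.0758, 'distortion': [-0.0284, 0.0, 0.0, 0.0, 0.0], 'tool_from_camera': [[0.0002, 0.9572, 0.2894, -0.0807], [-0.0002, -0.2894, 0.9572, -0.1867], [1.0, -0.0002, 0.0002, 0.0014], [0.0, 0.0, 0.0, 1.0]]}
```

View pics/scene0.png

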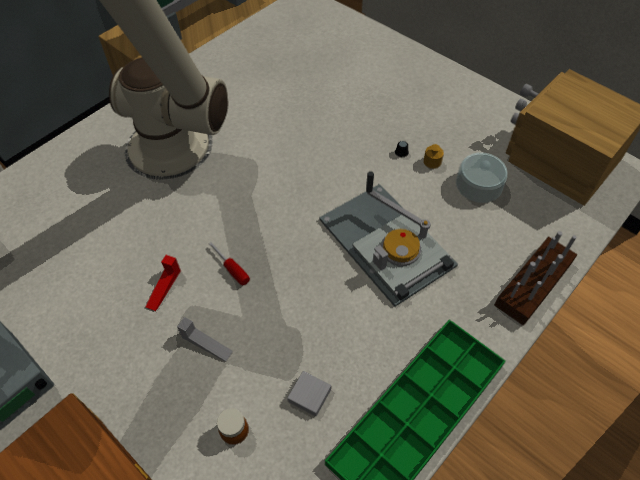

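View pics/top0.png

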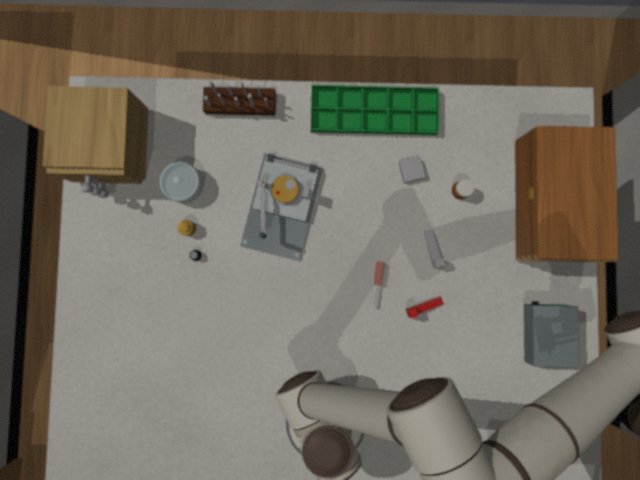

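View pics/wrist0.png

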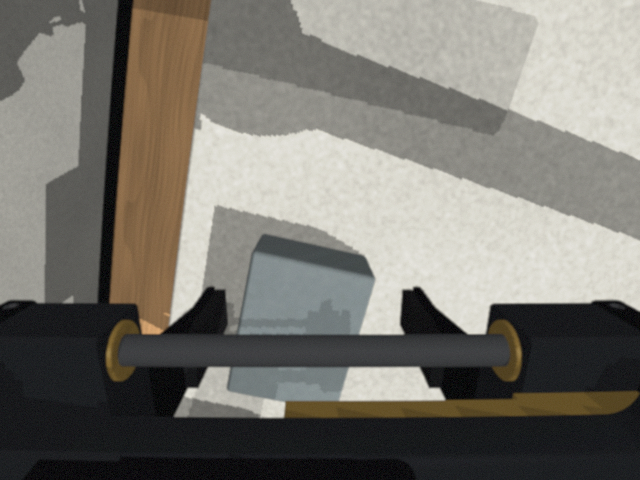

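The top view shows the stand at about (283,205) with its pin at (263,235). The grey wedge is near (434,248), with its grip at (438,264), and the red look-alike is at (425,306). I'll enlarge these areas.

```bash
cat > h.py <<'E'
import numpy as np, cv2
from station import r, eyes
def K(d):
    f=240/np.tan(np.radians(d["vfov"])/2); return np.array([[f,0,d["cx"]],[0,f,d["cy"]],[0,0,1.]])
def ray(d,uv,s=None):
    p=cv2.undistortPoints(np.array([[uv]],float),K(d),np.array(d["distortion"],float))[0,0]
    v=np.array([p[0],p[1],1.])
    if "R" in d:
        R=np.array(d["R"]); t=np.array(d["t"]); return -R.T@t, R.T@v
    T=np.array(d["tool_from_camera"]); E=np.array(s["ee_rot"]); 
    return E@T[:3,3]+np.array(s["tcp_pos"]), E@(T[:3,:3]@v)
def onz(d,uv,z,s=None):
    o,v=ray(d,uv,s); return o+v*(z-o[2])/v[2]
def proj(d,X,s=None):
    X=np.array(X,float)
    if "R" in d: c=np.array(d["R"])@X+np.array(d["t"])
    else:
        T=np.linalg.inv(np.array(d["tool_from_camera"])); q=np.array(s["ee_rot"]).T@(X-np.array(s["tcp_pos"])); c=T[:3,:3]@q+T[:3,3]
    return cv2.projectPoints(c.reshape(1,1,3),np.zeros(3),np.zeros(3),K(d),np.array(d["distortion"],float))[0].ravel()
def crop(img,x0,y0,x1,y1,k,name):
    cv2.imwrite(name,cv2.resize(img[y0:y1,x0:x1],None,fx=k,fy=k,interpolation=cv2.INTER_CUBIC))
E
python3 - <<'E'
from h import *
t=cv2.imread("pics/top0.png"); s=cv2.imread("pics/scene0.png")
crop(t,230,145,340,265,5,"pics/t_stand.png")
crop(t,370,220,470,320,5,"pics/t_wedge.png")
crop(s,310,160,470,310,5,"pics/s_stand.png")
crop(s,140,230,260,370,4,"pics/s_wedge.png")
E
```

```text
(no output)
```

View pics/t_stand.png

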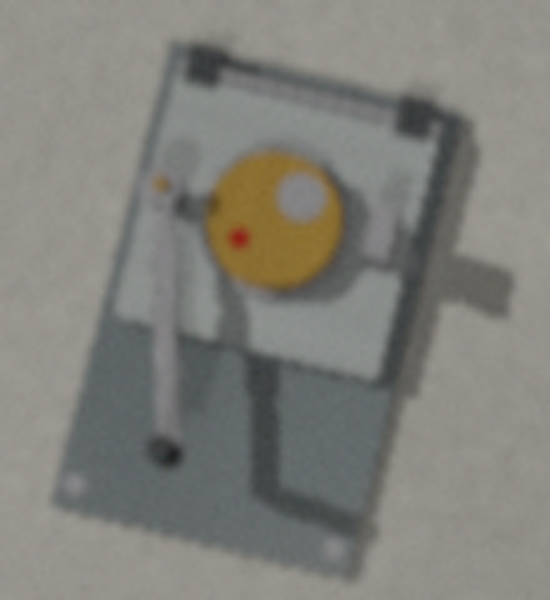

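View pics/t_wedge.png

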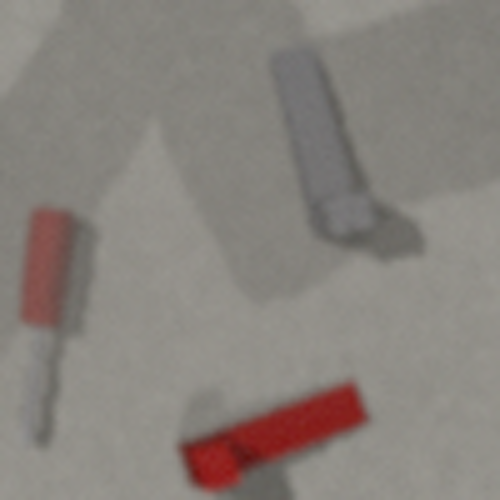

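View pics/s_stand.png

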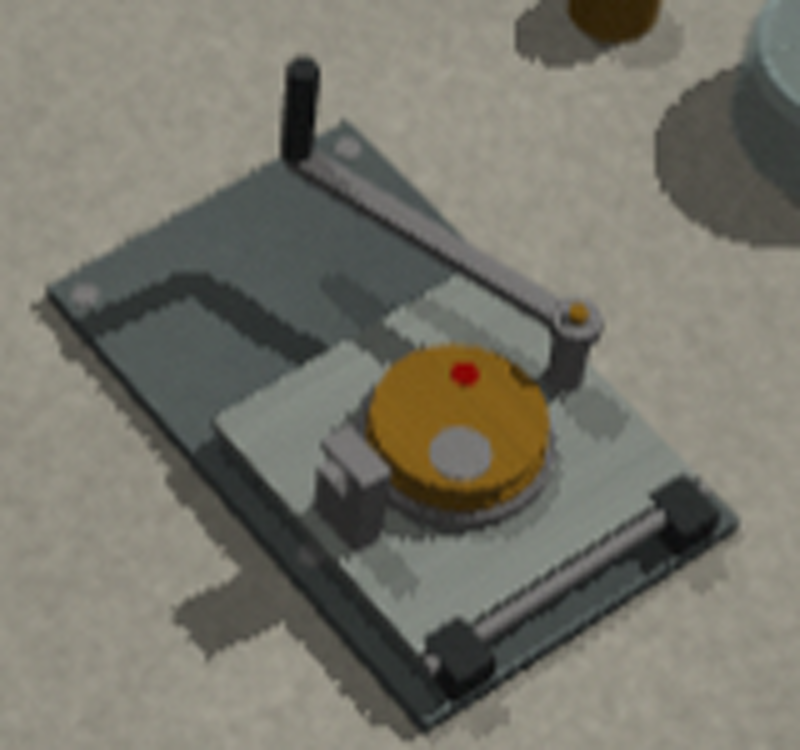

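View pics/s_wedge.png

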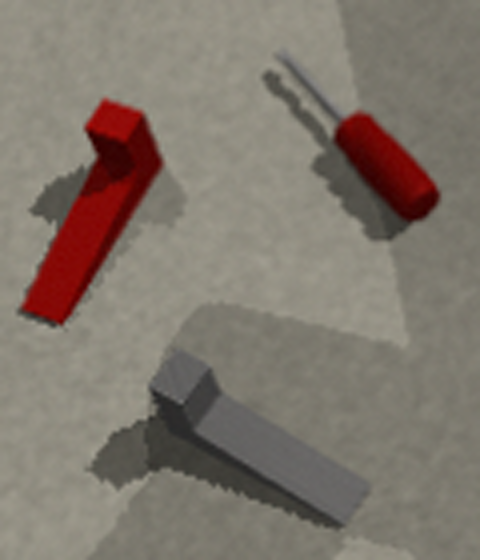

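```bash
python3 - <<'E'
from h import *
T=eyes.capture("top"); S=eyes.capture("scene")
def rigid(P,Q): # P local 2d -> Q world
    P=np.array(P);Q=np.array(Q);p=P.mean(0);q=Q.mean(0)
    H=(P-p).T@(Q-q); a=np.arctan2(H[0,1]-H[1,0],H[0,0]+H[1,1]); c,s=np.cos(a),np.sin(a);R=np.array([[c,-s],[s,c]])
    t=q-R@p; print("yaw",np.degrees(a).round(2),"t",t.round(4),"res",((P@R.T+t-Q)*1000).round(1).tolist()); return R,t
L=[[.09,.085],[-.18,.085],[-.18,-.085],[.09,-.085]]
tp=[(173,42),(55,505),(352,578),(465,118)]; sp=[(738,525),(343,122),(50,290),(425,728)]
A=[onz(T,(230+(u+.5)/5-.5,145+(v+.5)/5-.5),.01)[:2] for u,v in tp]
B=[onz(S,(310+(u+.5)/5-.5,160+(v+.5)/5-.5),.01)[:2] for u,v in sp]
rigid(L,A);rigid(L,B); R,t=rigid(L+L,A+B)
def tri(a,b):
    oa,va=ray(T,a);ob,vb=ray(S,b); M=np.c_[va,-vb]; k=np.linalg.lstsq(M,ob-oa,rcond=None)[0]; p,q=oa+va*k[0],ob+vb*k[1]; print((p+q)/2,np.linalg.norm(p-q)); return (p+q)/2
# pin top
pin_t=onz(T,(230+166/5,145+450/5),.126); pin_s=onz(S,(310+302/5,160+66/5),.126); print("pin",pin_t,pin_s)
hg_t=onz(T,(230+161/5,145+184/5),.072); hg_s=onz(S,(310+578/5,160+312/5),.072); print("hinge",hg_t,hg_s, "expected",R@[0,.06]+t)
for p in (pin_t,pin_s):
    l=R.T@(p[:2]-t); print("local pin",l, "angle",np.arctan2(-l[0],-(l[1]-.06)), np.hypot(l[0],l[1]-.06))
# wedge
tt=lambda u,v:(370+u/5,220+v/5); ss=lambda u,v:(140+u/4,230+v/4)
tipT=(onz(T,tt(273,58),.004)+onz(T,tt(318,48),.004))/2
tipS=(onz(S,ss(370,488),.004)+onz(S,ss(340,525),.004))/2
gT=onz(T,tt(345,213),.05)
gS=(onz(S,ss(176,348),.05)+onz(S,ss(217,378),.05)+onz(S,ss(190,405),.05)+onz(S,ss(150,386),.05))/4
print("tip",tipT,tipS,"grip",gT,gS)
for a,b in((gT,tipT),(gS,tipS)): print(np.linalg.norm((b-a)[:2]),np.degrees(np.arctan2(*(b-a)[1::-1])))
E
```

```text
yaw -12.67 t [0.6277 0.1239] res [[0.4, -0.2], [-1.5, 1.0], [-1.7, 0.5], [2.8, -1.3]]
yaw -12.85 t [0.6312 0.1243] res [[0.6, 1.1], [0.9, 1.1], [-2.1, -1.5], [0.6, -0.7]]
yaw -12.76 t [0.6294 0.1241] res [[2.2, -0.3], [0.4, 1.4], [-0.0, 1.0], [4.4, -1.2], [-1.2, 1.1], [-1.0, 0.7], [-3.8, -2.0], [-1.0, -0.7]]
pin [0.49495321 0.17087646 0.126     ] [0.49927314 0.17614081 0.126     ]
hinge [0.64105146 0.18353501 0.072     ] [0.64286919 0.18756209 0.072     ] expected [0.64267321 0.18262452]
local pin [-0.14147786  0.01591793] angle 1.2687472379149312 0.14818641815129174
local pin [-0.13842724  0.02200635] angle 1.3029261171628836 0.14354657194481982
tip [ 0.52509498 -0.27853009  0.004     ] [ 0.53241499 -0.27580824  0.004     ] grip [ 0.43539665 -0.29537283  0.05      ] [ 0.44364854 -0.29651374  0.05      ]
0.09126591643945961 10.634651704520518
0.09114933366852906 13.12994083855255
```

The stand is at about (0.629, 0.124) with yaw −12.8°. The pin is near (0.497, 0.173) and the wedge grip near (0.44, −0.296), heading about 12°. I'll go toward the wedge first for a wrist look on the way to the latch.

>>> play_rows(
  deltas=[100,37,0,26,0,100,37,0,26,0,100,37,0,26,0,100,37,0,26,0,100,37,0,26,0,100,37,0,26,0,100,37,0,26,0,100,37,0,26,0,100,10,0,10,0,100,0,0,0,0],
)

```text
time_s: 1.25
tcp_pos: [0.3906, -0.3263, 0.1982]
ee_rot: [[0.974, 0.0, -0.228], [0.228, 0.0, 0.974], [0.0, -1.0, 0.0]]
wrist_force: [0.3, -0.3, 0.4]
gripper_width: 0.606
```

```bash
python3 - <<'E'
from h import *
s=r.sense(); d=eyes.capture("wrist"); cv2.imwrite("pics/w1.png",d["img"]); print(s["time_s"],s["tcp_pos"],np.round(s["ee_rot"],3).tolist(),s["joints"],s["gripper_width"])
E
```

```text
1.25 [ 0.39062942 -0.32631944  0.1981879 ] [[0.974, 0.0, -0.228], [0.228, 0.0, 0.974], [0.0, -1.0, 0.0]] [-2.15824489e+01  1.07124069e+01 -1.55413420e+01 -9.28527704e-03
 -6.37471499e+01 -5.52243783e+01] 0.6064034103258709
```

View pics/w1.png

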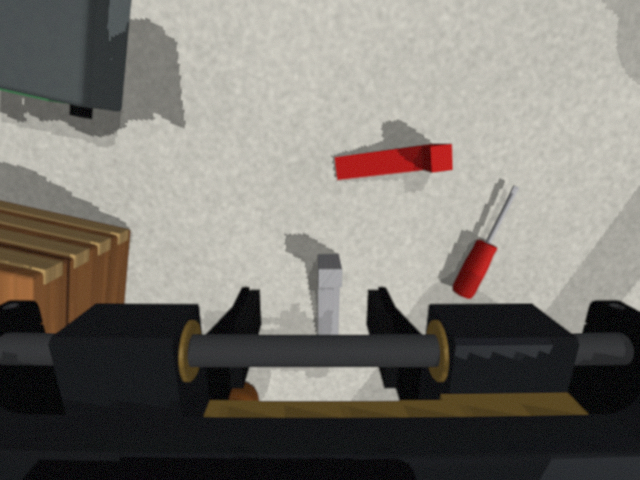

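```bash
python3 - <<'E'
from h import *
s=r.sense(); d=eyes.capture("wrist"); crop(d["img"],270,230,380,390,4,"pics/w1c.png")
E
```

```text
(no output)
```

View pics/w1c.png

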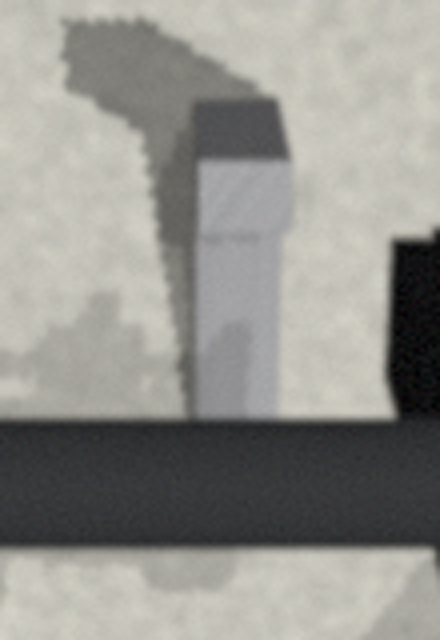

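```bash
python3 - <<'E'
from h import *
s=r.sense(); d=eyes.capture("wrist")
P=lambda u,v,z: onz(d,(270+(u+.5)/4-.5,230+(v+.5)/4-.5),z,s)
c=[P(u,v,.05) for u,v in((196,158),(291,158),(287,234),(197,234))]; b=[P(192,98,0),P(277,98,0)]
print(np.round(c,4)); print("top centre",np.mean(c,0)); m=np.mean(b,0); print("back bottom mid",m, "centre", m[:2]+.01*np.array([np.cos(.22),np.sin(.22)]))
for a,e in((c[1],c[0]),(b[1],b[0]),(c[2],c[3])): q=e-a; print("size",np.linalg.norm(q),"x heading",np.degrees(np.arctan2(q[1],q[0]))-90)
# slope left/right edges
for u1,v1,u2,v2 in((195,240,196,410),(277,240,277,410)):
    a=P(u1,v1,.0205);e=P(u2,v2,.011);print(np.degrees(np.arctan2(*(e-a)[1::-1])))
E
```

```text
[[ 0.4292 -0.3118  0.05  ]
 [ 0.4239 -0.2887  0.05  ]
 [ 0.444  -0.2846  0.05  ]
 [ 0.4491 -0.3068  0.05  ]]
top centre [ 0.43653096 -0.297978    0.05      ]
back bottom mid [ 0.42691522 -0.3003899   0.        ] centre [ 0.43667419 -0.29820761]
size 0.023672892250323423 x heading -167.00947606219466
size 0.024029716498528062 x heading -167.00133878438274
size 0.02280549165451178 x heading -167.01922429103269
13.662672122501501
14.863748970982073
```

>>> play_rows(
  deltas=[100,18,0,46,0,100,18,0,46,0,100,18,0,46,0,100,18,0,46,0,100,18,0,46,0,100,18,0,46,0,100,18,0,46,0,100,18,0,46,0,100,18,0,46,0,100,3,0,45,0.14],
)

```text
time_s: 2.4
tcp_pos: [0.449, 0.1558, 0.1982]
ee_rot: [[0.996, 0.001, -0.088], [0.088, -0.0, 0.996], [0.001, -1.0, -0.0]]
wrist_force: [1.4, 0.6, -1.0]
gripper_width: 0.609
```

```bash
python3 - <<'E'
from h import *
s=r.sense(); d=eyes.capture("wrist"); cv2.imwrite("pics/w2.png",d["img"]); print(s["time_s"],s["tcp_pos"],np.round(s["ee_rot"],3).tolist(),s["joints"],s["gripper_width"])
E
```

```text
2.4 [0.44898174 0.15579803 0.19815996] [[0.996, 0.001, -0.088], [0.088, -0.0, 0.996], [0.001, -1.0, -0.0]] [ 3.88118795e+01  7.28922767e+00 -1.97900353e+01  4.03076222e-02
 -6.28838422e+01 -1.23786868e+02] 0.6089576636835426
```

View pics/w2.png

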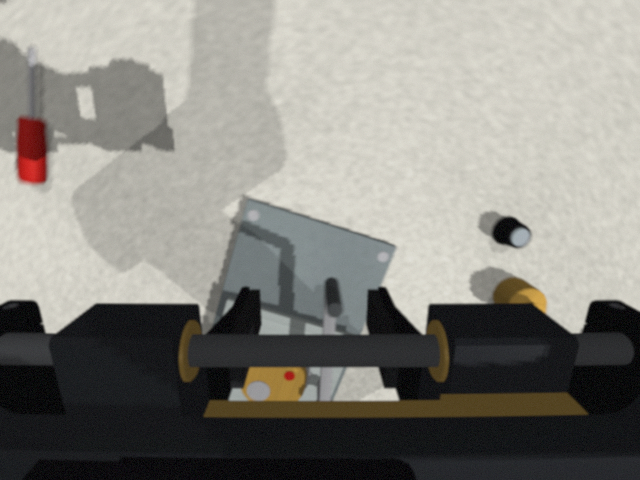

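```bash
python3 - <<'E'
from h import *
s=r.sense(); d=eyes.capture("wrist"); crop(d["img"],220,180,410,420,3,"pics/w2c.png")
print(proj(d,(.497,.1735,.126),s),proj(d,(.497,.1735,.071),s))
a=np.radians(-12.76);R=np.array([[np.cos(a),-np.sin(a)],[np.sin(a),np.cos(a)]])
for l in((-.18,.085),(-.18,-.085)): w=R@l+[.6294,.1241]; print(proj(d,(*w,.01),s))
for uv in((243,196),(396,244)):
    w=onz(d,uv,.01,s)[:2]; print(w)
E
```

```text
[323.30937774 310.22711573] [321.63606828 283.66501416]
[388.82172785 246.64851296]
[238.0339214  200.25089392]
[0.43015269 0.08605923]
[0.46897127 0.25417237]
```

View pics/w2c.png

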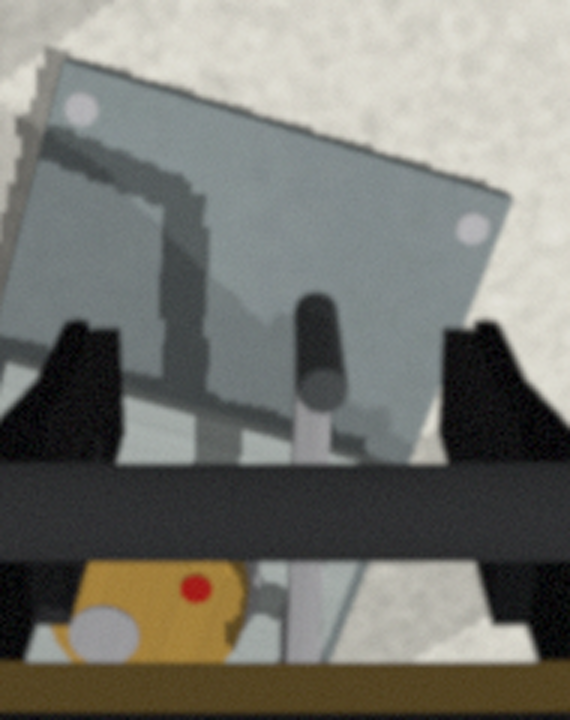

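>>> play_rows(
  deltas=[100,25,0,8,0,100,25,0,8,0,100,0,20,0,0,100,0,20,0,0,100,0,20,0,0,100,0,20,0,0,100,0,20,0,0,100,0,10,0,0.03,180,0,0,0,0,180,0,0,0,0],
)

```text
time_s: 3.5
tcp_pos: [0.4967, 0.1746, 0.0888]
ee_rot: [[0.998, 0.001, -0.063], [0.063, 0.0, 0.998], [0.001, -1.0, 0.0]]
wrist_force: [0.1, -0.2, 0.0]
gripper_width: 0.502
```

```bash
python3 - <<'E'
from h import *
s=r.sense(); d=eyes.capture("wrist"); cv2.imwrite("pics/w3.png",d["img"]); print(s["time_s"],s["tcp_pos"],np.round(s["ee_rot"],3).tolist(),s["joints"],s["gripper_width"])
E
```

```text
3.5 [0.49674871 0.17462615 0.08876337] [[0.998, 0.001, -0.063], [0.063, 0.0, 0.998], [0.001, -1.0, 0.0]] [ 3.70522420e+01  1.88131611e+01 -2.20142475e+01  3.33681538e-02
 -4.91261915e+01 -1.23490569e+02] 0.5022248278811082
```

View pics/w3.png

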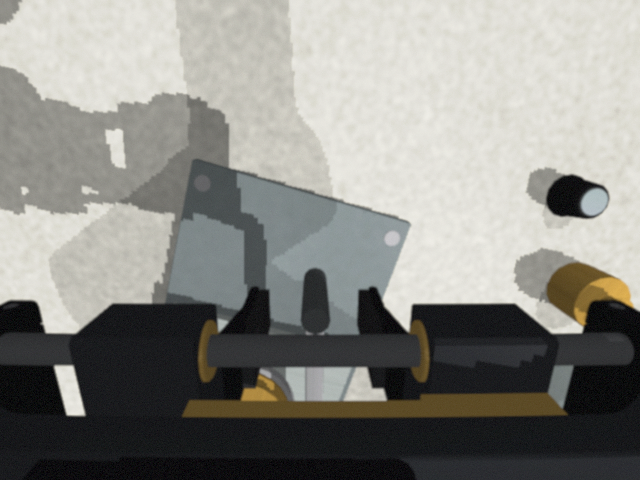

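>>> play_rows(
  deltas=[185,0.7,0,-14.5,-0.1,185,0.7,0,-14.5,-0.1,185,0.7,0,-14.5,-0.1,185,0.7,0,-14.5,-0.1,185,0.7,0,-14.5,-0.1,185,0.7,0,-14.5,-0.1,185,0.7,0,-14.5,-0.1,185,0.7,0,-14.5,-0.1,185,0.7,0,-14.5,-0.1,185,0,0,0,0],
)

```text
time_s: 4.55
tcp_pos: [0.5596, 0.0644, 0.0893]
ee_rot: [[0.571, 0.003, -0.821], [0.821, 0.001, 0.571], [0.002, -1.0, -0.002]]
wrist_force: [-1.6, -0.2, -0.4]
gripper_width: 0.274
```

```bash
python3 - <<'E'
from h import *
s=r.sense(); d=eyes.capture("wrist"); cv2.imwrite("pics/w4.png",d["img"]); print(s["time_s"],s["tcp_pos"],np.round(s["ee_rot"],3).tolist(),s["joints"],s["gripper_width"])
p=np.array(s["tcp_pos"][:2])-[.6425,.1845]; print(np.hypot(*p),np.degrees(np.arctan2(p[1],p[0])))
S=eyes.capture("scene");crop(S["img"],310,140,470,310,4,"pics/s4.png")
E
```

```text
4.55 [0.5596446  0.06441008 0.0893173 ] [[0.571, 0.003, -0.821], [0.821, 0.001, 0.571], [0.002, -1.0, -0.002]] [ 2.30620220e+01  2.18969606e+01 -1.69634964e+01  3.69176067e-02
 -5.09721842e+01 -5.79390105e+01] 0.27441280959884
0.14589930287877537 -124.60352615489849
```

View pics/w4.png

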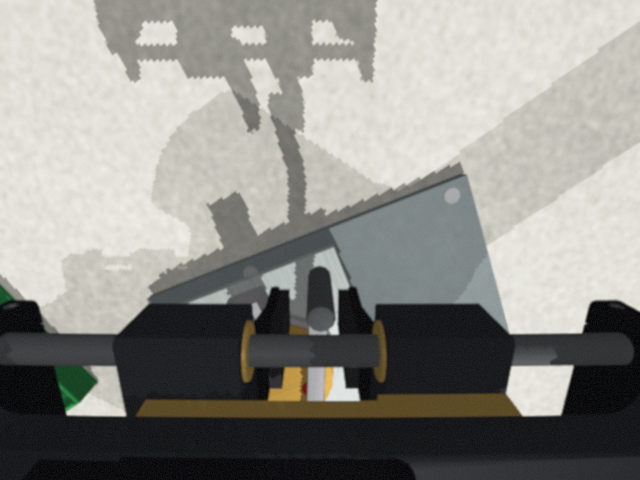

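View pics/s4.png

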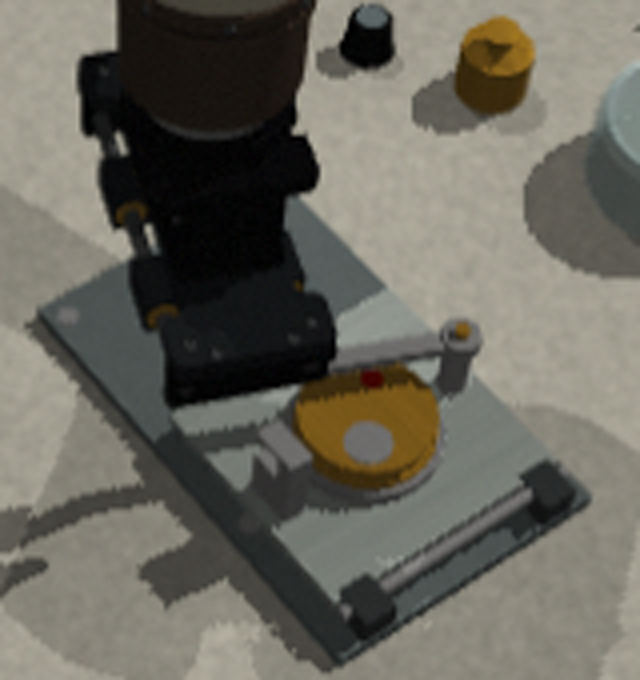

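>>> play_rows(
  deltas=[185,0.7,0,-14.5,-0.1,185,0.7,0,-14.5,-0.1,185,0.7,0,-14.5,-0.1,185,0.4,0,-8,-0.08,185,0,0,-4,0,185,0,0,-4,0,185,0,0,-3,0,185,0,0,-2,0,185,0,0,0,0,185,0,0,0,0],
)

```text
time_s: 5.65
tcp_pos: [0.6158, 0.0411, 0.0881]
ee_rot: [[0.226, -0.002, -0.974], [0.974, 0.0, 0.226], [-0.0, -1.0, 0.002]]
wrist_force: [-4.9, 2.8, 1.4]
gripper_width: 0.273
```

```bash
python3 - <<'E'
from h import *
s=r.sense(); d=eyes.capture("wrist"); cv2.imwrite("pics/w5.png",d["img"]); print(s["time_s"],s["tcp_pos"],np.round(s["ee_rot"],3).tolist(),s["wrist_force"],s["gripper_width"])
p=np.array(s["tcp_pos"][:2])-[.6425,.1845]; print(np.hypot(*p),np.degrees(np.arctan2(p[1],p[0])))
S=eyes.capture("scene");crop(S["img"],310,140,470,310,4,"pics/s5.png")
S=eyes.capture("top");crop(S["img"],230,145,340,265,5,"pics/t5.png")
E
```

```text
5.65 [0.61582404 0.04109513 0.08810353] [[0.226, -0.002, -0.974], [0.974, 0.0, 0.226], [-0.0, -1.0, 0.002]] [-4.85390746  2.80447104  1.39917144] 0.2734551790769885
0.145864879261884 -100.5376346498574
```

View pics/w5.png

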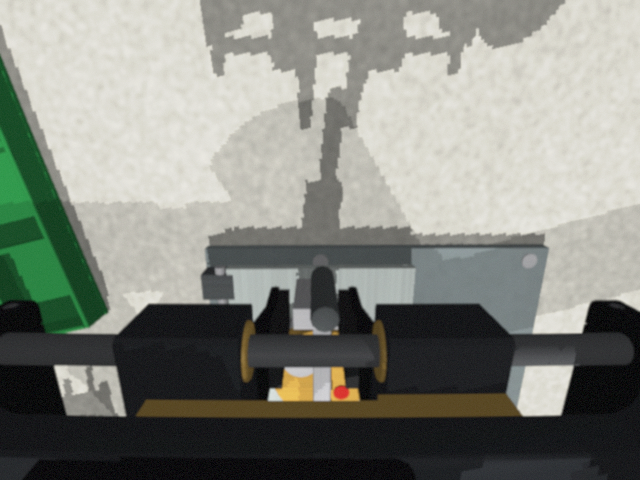

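View pics/s5.png

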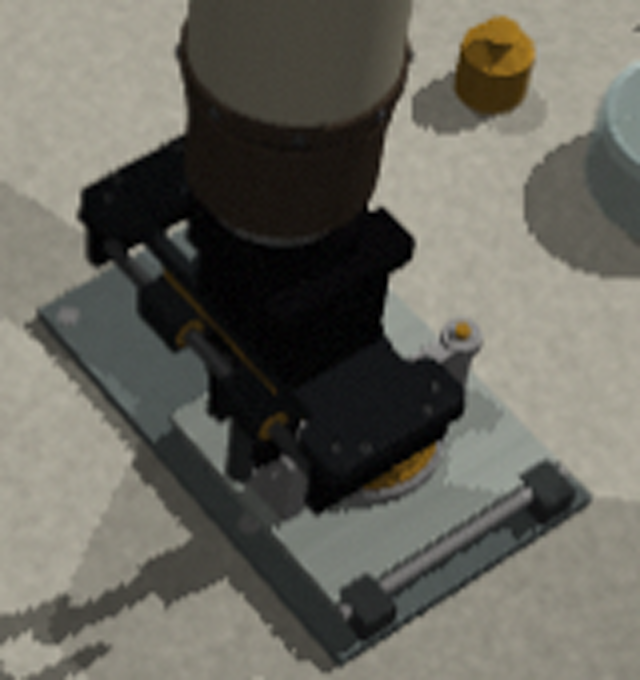

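>>> play_rows(
  deltas=[185,0,0,-3,0,185,0,0,-2,0,185,0,0,0,0,185,0,0,0,0,185,0,0,0,0,185,0,0,0,0,140,0,0,4,0,140,0,0,3,0,140,0,-30,0,0,140,0,-40,0,0],
)

```text
time_s: 6.8
tcp_pos: [0.6144, 0.0407, 0.1567]
ee_rot: [[0.226, -0.004, -0.974], [0.974, -0.002, 0.226], [-0.002, -1.0, 0.003]]
wrist_force: [1.4, 0.5, 0.6]
gripper_width: 0.442
```

```bash
python3 - <<'E'
from h import *
s=r.sense(); d=eyes.capture("wrist"); cv2.imwrite("pics/w6.png",d["img"]); print(s["time_s"],s["tcp_pos"],np.round(s["ee_rot"],3).tolist(),s["wrist_force"],s["gripper_width"])
E
```

```text
6.8 [0.61435806 0.04068045 0.1567004 ] [[0.226, -0.004, -0.974], [0.974, -0.002, 0.226], [-0.002, -1.0, 0.003]] [1.37465295 0.4725389  0.60184657] 0.4421732742187752
```

View pics/w6.png

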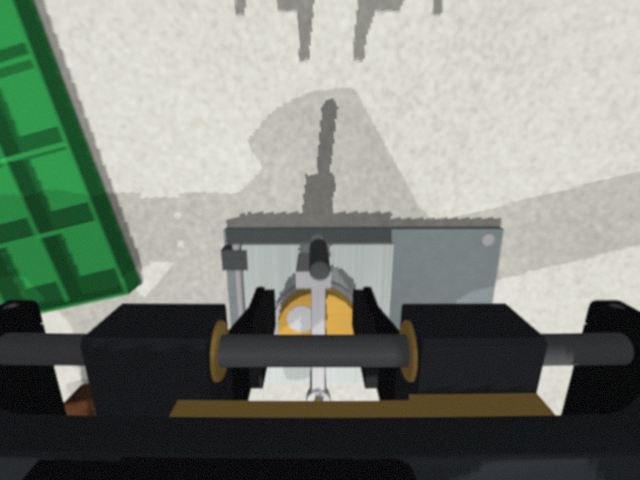

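The bar now lies straight across the movement, with the pin at (319,262) beyond the catch. Next is the wedge.

>>> play_rows(
  deltas=[110,0,-30,0,0,110,-46,-10,12,0,110,-46,0,12,0,110,-46,0,12,0,110,-46,0,12,0,110,-46,0,12,0,110,-46,0,12,0,110,-46,0,12,0,110,-46,0,12,0.1,110,0,0,0,0.14],
)

```text
time_s: 7.85
tcp_pos: [0.4366, -0.3001, 0.1984]
ee_rot: [[0.461, 0.001, -0.887], [0.887, -0.002, 0.461], [-0.001, -1.0, -0.002]]
wrist_force: [-0.5, 0.8, -0.7]
gripper_width: 0.568
```

>>> play_rows(
  deltas=[110,0,0,0,0.14,110,0,0,0,0.14,110,0,10,0,0.14,110,0,10,0,0.14,110,0,10,0,0.14,110,0,10,0,0.14,110,0,10,0,0.04,110,0,10,0,0,110,0,5,0,0,110,0,0,0,0],
)

```text
time_s: 8.85
tcp_pos: [0.4384, -0.2957, 0.1324]
ee_rot: [[0.975, -0.001, -0.222], [0.222, 0.0, 0.975], [-0.001, -1.0, 0.0]]
wrist_force: [0.8, 0.4, -0.7]
gripper_width: 0.569
```

```bash
python3 - <<'E'
from h import *
s=r.sense(); d=eyes.capture("wrist"); cv2.imwrite("pics/w7.png",d["img"]); print(s["time_s"],s["tcp_pos"],np.round(s["ee_rot"],3).tolist(),s["wrist_force"],s["gripper_width"])
S=eyes.capture("top");crop(S["img"],230,145,340,265,5,"pics/t7.png")
E=np.array(s["ee_rot"]); print("to grip, tool mm",1000*E.T@(np.array([.4366,-.298,.013])-s["tcp_pos"]), np.degrees(np.arctan2(E[1,0],E[0,0])))
E
```

```text
8.85 [ 0.43839369 -0.29570778  0.1324259 ] [[0.975, -0.001, -0.222], [0.222, 0.0, 0.975], [-0.001, -1.0, 0.0]] [ 0.78249902  0.41883122 -0.73847108] 0.5685404869127592
to grip, tool mm [ -2.14171514 119.42726626  -1.88634844] 12.820087641916714
```

View pics/w7.png

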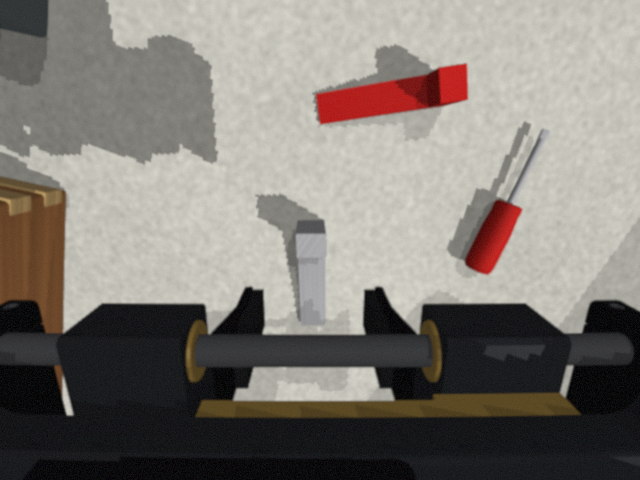

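View pics/t7.png

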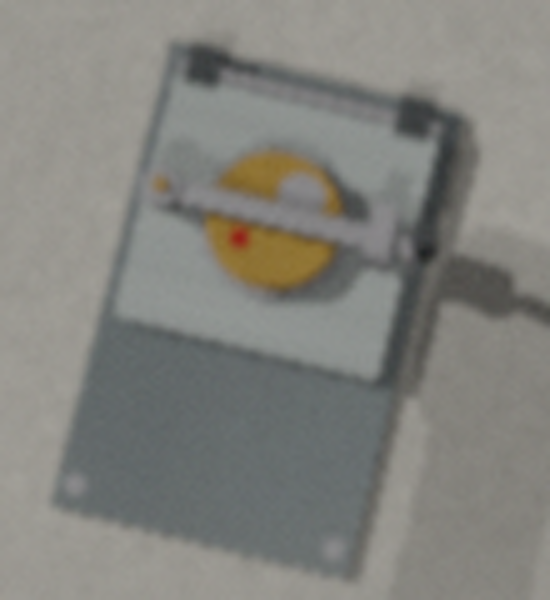

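```bash
python3 - <<'E'
from h import *
s=r.sense(); d=eyes.capture("wrist"); crop(d["img"],270,200,370,340,4,"pics/w7c.png")
a=np.radians(13)
for x,y in((-10,12),(-10,-12),(10,-12),(10,12)):
    w=[.4366+(x*np.cos(a)-y*np.sin(a))/1e3,-.298+(x*np.sin(a)+y*np.cos(a))/1e3,.05]; u=proj(d,w,s); print((u-[270,200])*4)
E
```

```text
[220.30508959 123.93418185]
[ 97.00230599 124.31808285]
[ 98.89094178 222.03197429]
[219.68316976 221.67242252]
```

View pics/w7c.png

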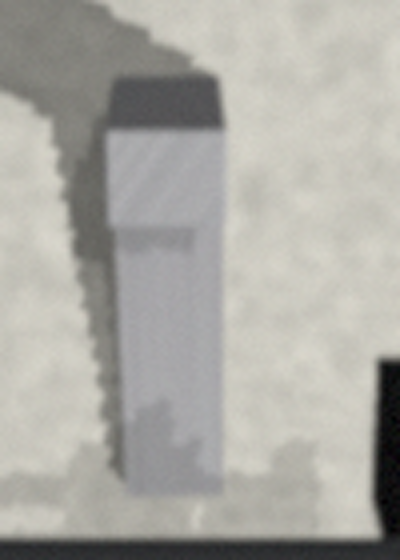

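>>> play_rows(
  deltas=[110,-1,25,-1,0,110,0,25,0,0,110,0,25,0,0,110,0,20,0,0,110,0,15,0,0,110,0,7,0,0,110,0,0,0,0,255,0,0,0,0,255,0,0,0,0,255,0,0,0,0],
)

```text
time_s: 10.0
tcp_pos: [0.4385, -0.2971, 0.0171]
ee_rot: [[0.975, 0.002, -0.221], [0.221, -0.001, 0.975], [0.002, -1.0, -0.001]]
wrist_force: [0.1, 1.3, -0.1]
gripper_width: 0.379
```

>>> play_rows(
  deltas=[255,0,0,0,0,255,0,0,0,0,255,0,-10,0,0,255,0,-15,0,0,255,0,-15,0,0,255,0,-15,0,0,255,0,-15,0,0,255,0,0,0,0,255,0,0,0,0,255,0,0,0,0],
)

```text
time_s: 11.0
tcp_pos: [0.437, -0.2964, 0.0852]
ee_rot: [[0.975, -0.002, -0.221], [0.221, 0.001, 0.975], [-0.002, -1.0, 0.001]]
wrist_force: [0.2, -0.6, -3.1]
gripper_width: 0.271
```

```bash
python3 - <<'E'
from h import *
s=r.sense(); d=eyes.capture("wrist"); cv2.imwrite("pics/w8.png",d["img"]); print(s["time_s"],s["tcp_pos"],np.round(s["ee_rot"],3).tolist(),s["wrist_force"],s["gripper_width"])
S=eyes.capture("scene");crop(S["img"],110,200,310,380,4,"pics/s8.png")
E
```

```text
11.0 [ 0.4369751  -0.2964346   0.08518695] [[0.975, -0.002, -0.221], [0.221, 0.001, 0.975], [-0.002, -1.0, 0.001]] [ 0.17631693 -0.58858823 -3.07123434] 0.271285256591373
```

View pics/w8.png

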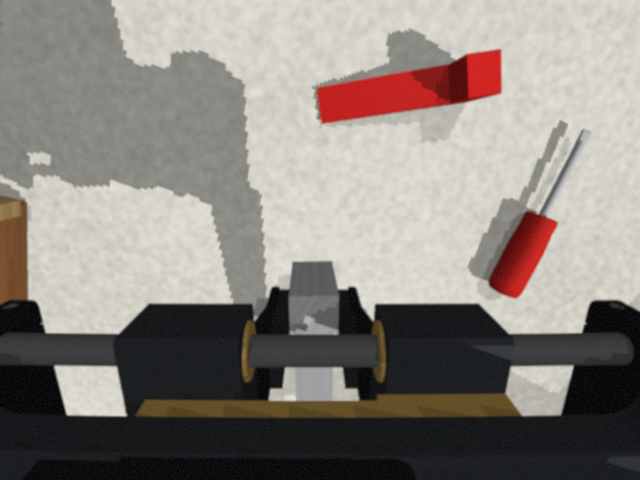

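View pics/s8.png

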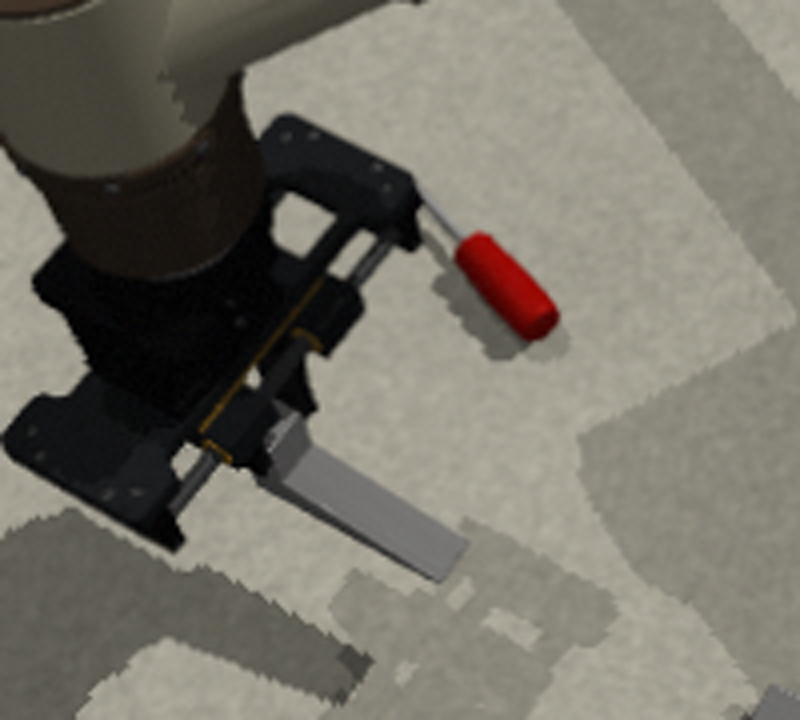

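The wedge is held and lifted: the width is 0.271 (24 mm) and the force −3 N. I'll carry it to the apron.

>>> play_rows(
  deltas=[255,12,-15,40,0,255,12,-15,45,0,255,13,-5,45,0,255,13,0,45,0,255,13,0,45,0,255,13,0,45,0,255,13,0,45,0,255,13,0,45,0,255,13,0,45,0,255,10,0,44,0],
)

```text
time_s: 12.1
tcp_pos: [0.4612, 0.1658, 0.1207]
ee_rot: [[0.975, -0.0, -0.222], [0.222, -0.0, 0.975], [-0.001, -1.0, -0.0]]
wrist_force: [1.0, -0.5, -1.8]
gripper_width: 0.273
```

>>> play_rows(
  deltas=[255,0,0,0,0.11,255,0,0,0,0.11,255,0,0,0,0.11,255,0,0,0,0.12,255,0,10,0,0,255,0,15,0,0,255,0,15,0,0,255,0,10,0,0,255,0,0,0,0,255,0,0,0,0],
)

```text
time_s: 13.1
tcp_pos: [0.4616, 0.1638, 0.071]
ee_rot: [[0.975, -0.0, 0.224], [-0.224, -0.0, 0.975], [-0.0, -1.0, -0.0]]
wrist_force: [0.5, 0.0, -2.1]
gripper_width: 0.269
```

```bash
python3 - <<'E'
from h import *
s=r.sense(); d=eyes.capture("wrist"); cv2.imwrite("pics/w9.png",d["img"]); print(s["time_s"],s["tcp_pos"],np.round(s["ee_rot"],3).tolist(),s["wrist_force"],s["gripper_width"])
S=eyes.capture("scene");crop(S["img"],290,120,470,310,4,"pics/s9.png")
S=eyes.capture("top");crop(S["img"],230,145,340,265,5,"pics/t9.png")
E
```

```text
13.1 [0.46164913 0.16377914 0.07098566] [[0.975, -0.0, 0.224], [-0.224, -0.0, 0.975], [-0.0, -1.0, -0.0]] [ 0.48868361  0.01818082 -2.13052149] 0.2694447245817394
```

View pics/w9.png

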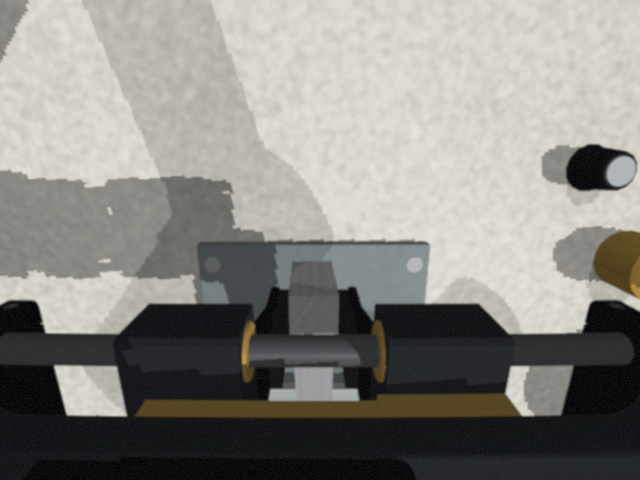

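View pics/s9.png

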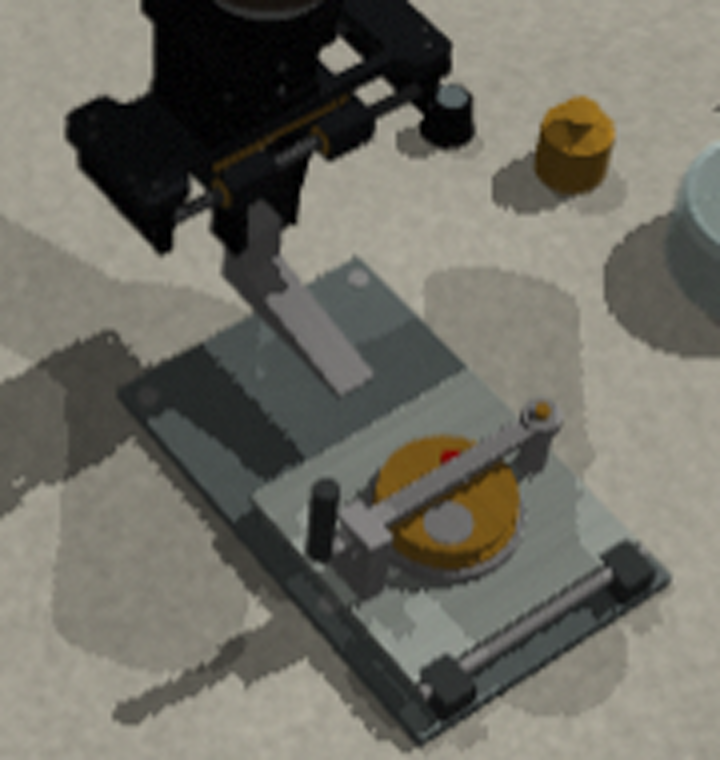

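View pics/t9.png

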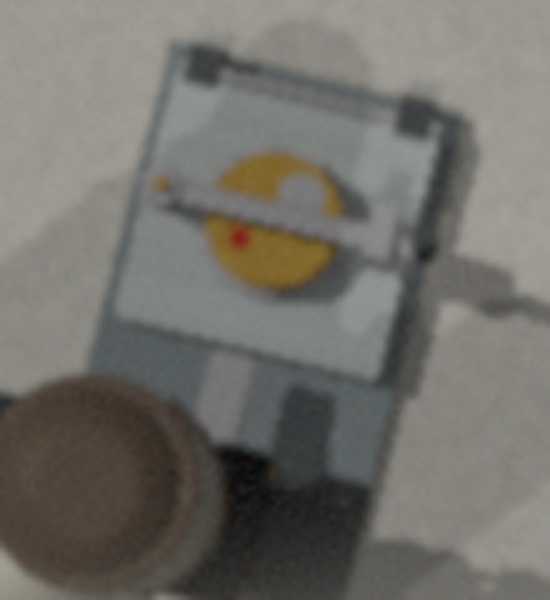

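```bash
python3 - <<'E'
from h import *
s=r.sense(); d=eyes.capture("wrist"); crop(d["img"],180,220,450,330,2.9,"pics/w9c.png")
E=np.array(s["ee_rot"])
f=lambda uv,z:(1000*E.T@(onz(d,uv,z,s)-s["tcp_pos"])).round(1)
for uv in((198,242),(429,242.5)): print("edge",f(uv,.01))
for uv in((291.5,262),(334,262)): print("wedge back bottom",f(uv,.071-.0155))
for uv in((289,297),(339.5,297)): print("wedge back top",f(uv,.071-.0155+.05))
E
```

```text
edge [-10.7  61.7 -82.7]
edge [-10.3  61.9  84.7]
wedge back bottom [-11.1  16.3 -12.3]
wedge back bottom [-11.1  16.3  13.2]
wedge back top [-11.1 -33.7 -10.6]
wedge back top [-11.1 -33.7  13. ]
```

View pics/w9c.png

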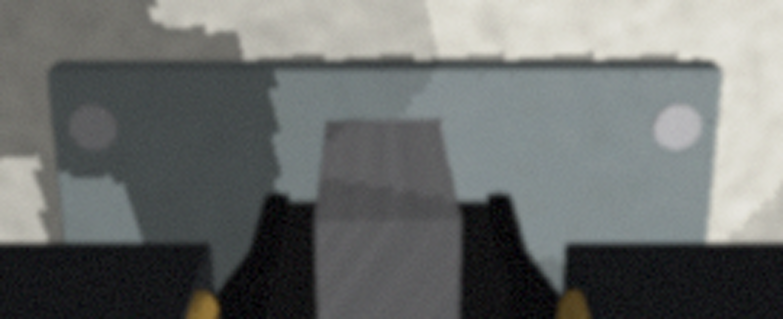

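>>> play_rows(
  deltas=[255,-2,10,0,0,255,0,10,0,0,255,0,10,0,0,255,0,6,0,0,255,0,4,0,0,255,0,2,0,0,255,0,1,0,0,255,0,0,0,0,255,0,0,0,0,255,0,0,0,0],
)

```text
time_s: 14.3
tcp_pos: [0.4597, 0.1644, 0.0284]
ee_rot: [[0.974, 0.001, 0.225], [-0.225, 0.0, 0.974], [0.0, -1.0, 0.001]]
wrist_force: [-0.1, 0.5, -2.9]
gripper_width: 0.271
```

```bash
python3 - <<'E'
from h import *
s=r.sense(); print(s["time_s"],s["tcp_pos"],s["wrist_force"],s["moment"],s["gripper_width"])
E
```

```text
14.3 [0.4597375  0.16438437 0.02844929] [-0.05144361  0.51228121 -2.89134918] [-0.01934373 -0.03634796 -0.0346992 ] 0.2707677853125939
```

Not in contact yet (the force is still about the wedge's weight), so I'll lower in small steps.

>>> play_rows(
  deltas=[255,0,1,0,0,255,0,0.5,0,0,255,0,0.5,0,0,255,0,0,0,0,255,0,0,0,0,255,0,0,0,0,255,0,0,0,0,255,0,0,0,0,255,0,0,0,0,255,0,0,0,0],
)

```text
time_s: 15.3
tcp_pos: [0.4595, 0.1643, 0.0267]
ee_rot: [[0.974, 0.0, 0.225], [-0.225, 0.0, 0.974], [0.0, -1.0, 0.0]]
wrist_force: [-3.2, 0.6, 6.2]
gripper_width: 0.271
```

>>> play_rows(
  deltas=[255,0,0.5,0,0,255,0,0.5,0,0,255,0,0,0,0,255,0,0,0,0,255,0,0,0,0,255,0,0,0,0,255,0,0,0,0,255,0,0,0,0,255,0,0,0,0,255,0,0,0,0],
)

```text
time_s: 16.3
tcp_pos: [0.4595, 0.1643, 0.0266]
ee_rot: [[0.975, 0.0, 0.224], [-0.224, -0.0, 0.975], [0.0, -1.0, 0.0]]
wrist_force: [-5.5, -0.8, 12.9]
gripper_width: 0.267
```

>>> play_rows(
  deltas=[255,0,-1,0,0,255,2,0,0,0,255,4,0,0,0,255,6,0,0,0,255,6,0,0,0,255,6,0,0,0,255,6,0,0,0,255,4,0,0,0,255,0,0,0,0,255,0,0,0,0],
)

```text
time_s: 17.3
tcp_pos: [0.492, 0.1564, 0.0267]
ee_rot: [[0.974, -0.001, 0.225], [-0.225, -0.001, 0.974], [-0.001, -1.0, -0.001]]
wrist_force: [-5.9, 0.6, 9.5]
gripper_width: 0.273
```

```bash
python3 - <<'E'
from h import *
s=r.sense(); d=eyes.capture("wrist"); crop(d["img"],180,180,450,330,2.9,"pics/w10.png"); print(s["time_s"],s["tcp_pos"],s["wrist_force"],s["gripper_width"])
S=eyes.capture("scene");crop(S["img"],290,120,470,310,4,"pics/s10.png")
E
```

```text
17.3 [0.49202811 0.15637026 0.02667424] [-5.91509114  0.55298437  9.51618572] 0.27263771932552716
```

View pics/w10.png

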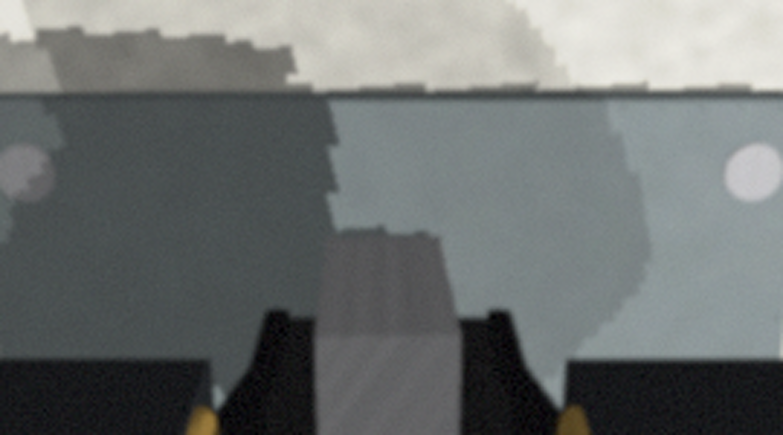

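View pics/s10.png

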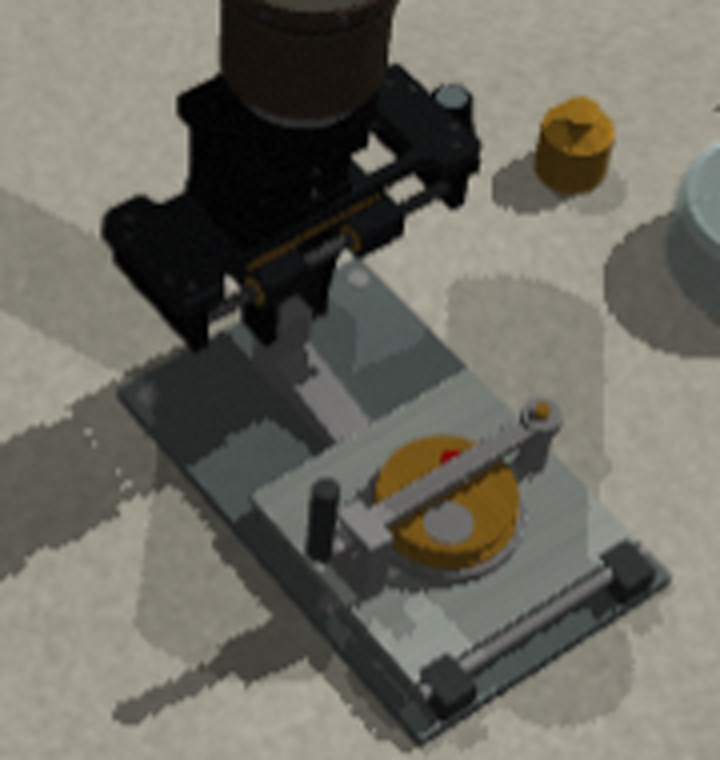

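>>> play_rows(
  deltas=[255,0,-0.7,0,0,255,2,0,0,0,255,2,0,0,0,255,3,0,0,0,255,3,0,0,0,255,3,0,0,0,255,2,0,0,0,255,0,0,0,0,255,0,0,0,0,255,0,0,0,0],
)

```text
time_s: 18.4
tcp_pos: [0.5033, 0.1525, 0.0267]
ee_rot: [[0.974, -0.008, 0.226], [-0.226, -0.002, 0.974], [-0.007, -1.0, -0.004]]
wrist_force: [-13.7, 4.2, 11.5]
gripper_width: 0.268
```

```bash
python3 - <<'E'
from h import *
s=r.sense(); d=eyes.capture("wrist"); cv2.imwrite("pics/w11f.png",d["img"]);crop(d["img"],180,180,450,330,2.9,"pics/w11.png"); print(s["time_s"],s["tcp_pos"],s["wrist_force"],s["gripper_width"])
S=eyes.capture("scene");cv2.imwrite("pics/s11f.png",S["img"]);crop(S["img"],290,120,470,310,4,"pics/s11.png")
E
```

```text
18.4 [0.50327419 0.15254177 0.0267116 ] [-13.7459935    4.22942409  11.48249418] 0.26777871434005024
```

View pics/w11.png

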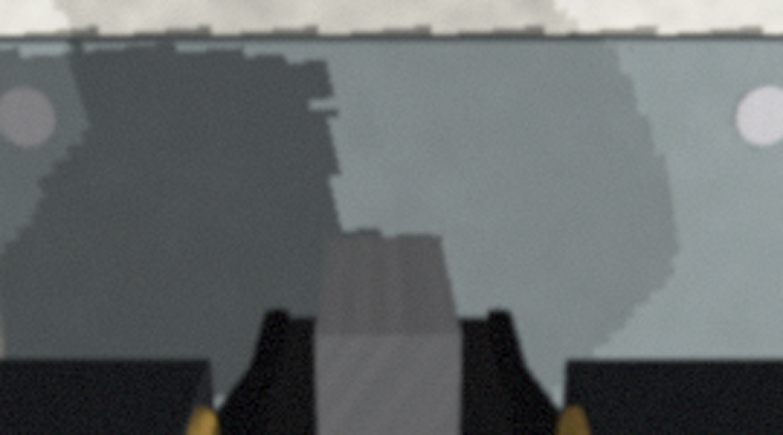

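View pics/s11.png

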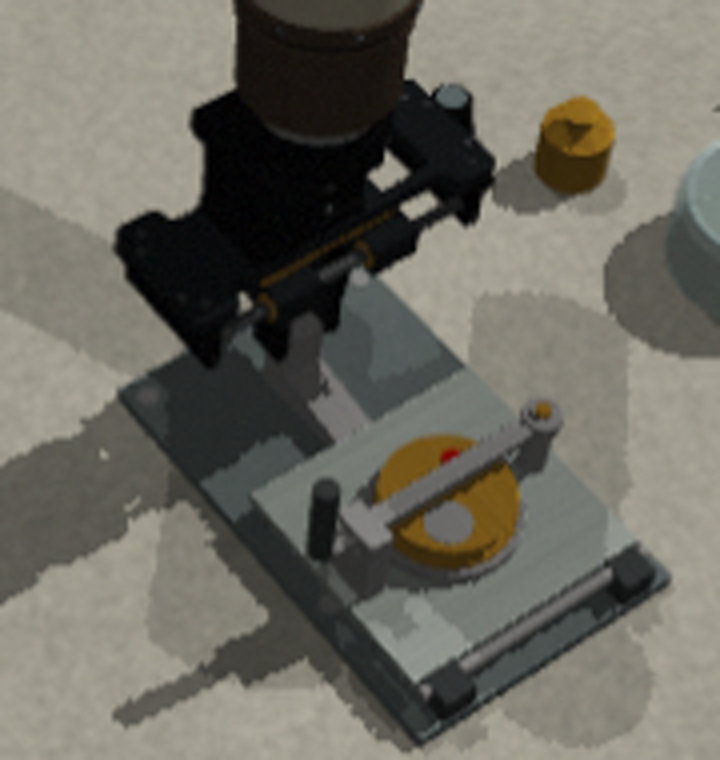

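```bash
cat > m.py <<'E'
from h import *
import sys
def m(img,s,d,uedge,vedge,uw,vw):
    E=np.array(s["ee_rot"])
    f=lambda uv,z:(1000*E.T@(onz(d,uv,z,s)-s["tcp_pos"]))
    e=f((uedge,vedge),.010); w=f((uw,vw),.060)
    g=w[0]+10; bx=-180+g-e[0]; print("edge x",e[0],"wedge org",g,"base x",bx,"insertion",bx+95+70,"lift",(bx+165-30)/5)
    R=[];
E
python3 - <<'E'
from m import *
s=r.sense(); d=eyes.capture("wrist")
# top front edge of slab crop row ~41 ; wedge back-top row 333
m(None,s,d,180+390/2.9,180+41/2.9,180+390/2.9,180+333/2.9)
m(None,s,d,180+390/2.9,180+38/2.9,180+390/2.9,180+333/2.9)
a=np.radians(-12.8);R=np.array([[np.cos(a),-np.sin(a)],[np.sin(a),np.cos(a)]])
print("tcp in base",R.T@(np.array(s["tcp_pos"][:2])-[.6295,.126])*1000)
a=s["tcp_pos"]; print(np.array(a[:2])@R[:,0]-np.array([.4595,.1643])@R[:,0])
E
```

```text
edge x -51.709749963038696 wedge org -1.9637634547659069 base x -130.25401349172722 insertion 34.74598650827278 lift 0.9491973016545557
edge x -52.29853877247088 wedge org -1.9637634547659069 base x -129.66522468229505 insertion 35.33477531770495 lift 1.0669550635409906
tcp in base [-128.94007381   -2.08416244]
0.04532062388272473
```

>>> play_rows(
  deltas=[255,0,-1,0,0,255,2,0,0,0,255,2,0,0,0,255,2,0,0,0,255,2,0,0,0,255,2,0,0,0,255,0,0,0,0,255,0,0,0,0,255,0,0,0,0,255,0,0,0,0],
)

```text
time_s: 19.55
tcp_pos: [0.5127, 0.1496, 0.0268]
ee_rot: [[0.974, -0.009, 0.226], [-0.226, -0.003, 0.974], [-0.008, -1.0, -0.005]]
wrist_force: [-12.6, 1.7, 8.0]
gripper_width: 0.272
```

```bash
python3 - <<'E'
from h import *
s=r.sense(); d=eyes.capture("wrist"); cv2.imwrite("pics/w12f.png",d["img"]);crop(d["img"],180,150,450,330,2.9,"pics/w12.png"); print(s["time_s"],s["tcp_pos"],s["wrist_force"],s["gripper_width"])
a=np.radians(-12.8); print(np.array(s["tcp_pos"][:2])@[np.cos(a),np.sin(a)]-.5033*np.cos(a)-.1525*np.sin(a))
E
```

```text
19.55 [0.5127275  0.14958467 0.02677127] [-12.55340043   1.69569338   7.97480341] 0.27187936674244895
0.009839105114142925
```

View pics/w12.png

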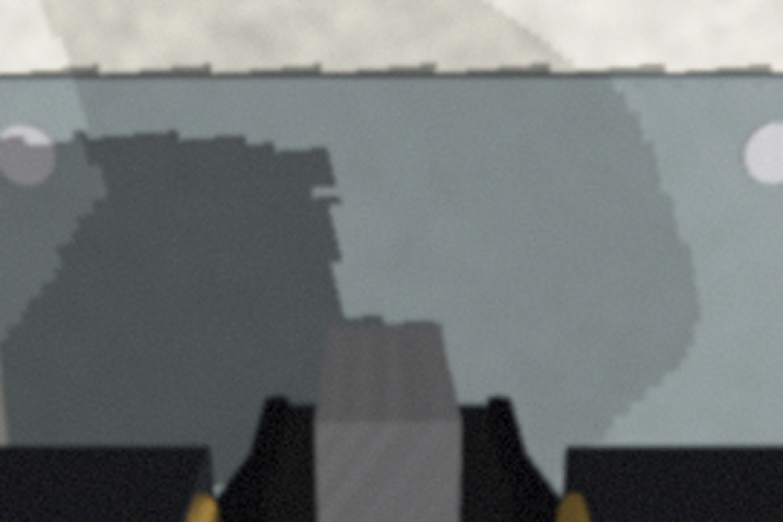

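>>> play_rows(
  deltas=[255,0,-0.3,0,0,255,2,0,0,0,255,1.5,0,0,0,255,0.5,0,0,0,255,0,0,0,0,255,0,0,0,0,255,0,0,0,0,255,0,0,0,0,255,0,0,0,0,255,0,0,0,0],
)

```text
time_s: 20.6
tcp_pos: [0.5164, 0.1486, 0.0268]
ee_rot: [[0.974, -0.009, 0.226], [-0.226, -0.003, 0.974], [-0.008, -1.0, -0.005]]
wrist_force: [-12.1, 2.3, 5.6]
gripper_width: 0.275
```

```bash
python3 - <<'E'
from h import *
from m import m
s=r.sense(); d=eyes.capture("wrist"); cv2.imwrite("pics/w13f.png",d["img"]);crop(d["img"],180,150,450,330,2.9,"pics/w13.png"); print(s["time_s"],s["tcp_pos"],s["wrist_force"],s["gripper_width"])
a=np.radians(-12.8); print(np.array(s["tcp_pos"][:2])@[np.cos(a),np.sin(a)]-.5033*np.cos(a)-.1525*np.sin(a))
S=eyes.capture("scene");cv2.imwrite("pics/s13f.png",S["img"]);
a0=cv2.imread("pics/s9.png"); crop(S["img"],290,120,470,310,4,"pics/s13.png"); 
b=cv2.imread("pics/s13.png"); cv2.imwrite("pics/cmp.png",np.hstack([a0[350:650,200:600],b[350:650,200:600]]))
E
```

```text
20.6 [0.51641917 0.1486296  0.02682146] [-12.07993847   2.32868141   5.60148687] 0.2753797583107807
0.013650630905590037
```

View pics/w13.png

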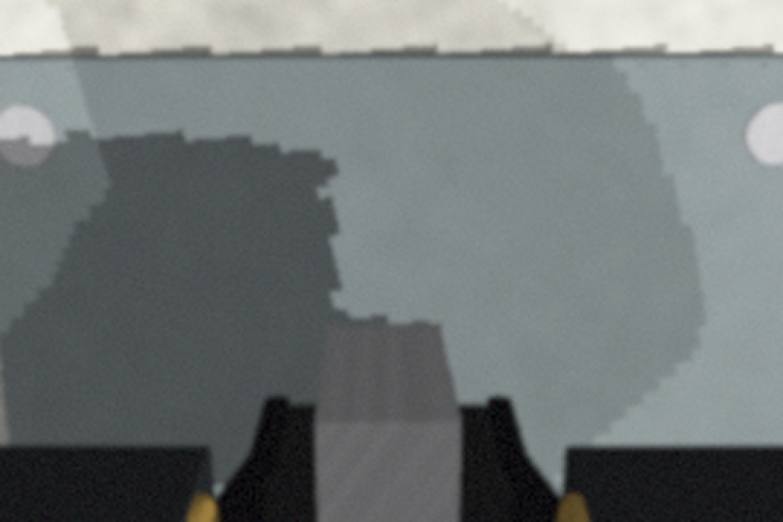

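View pics/cmp.png

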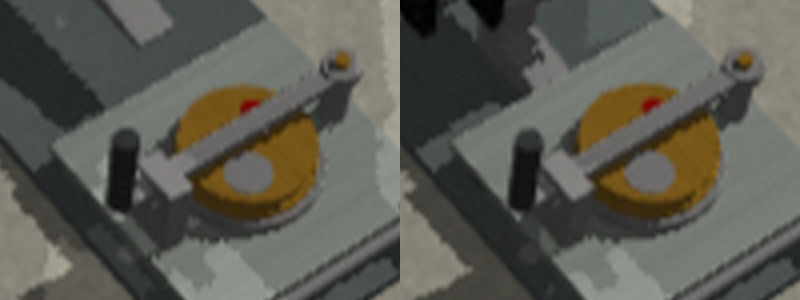

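```bash
python3 - <<'E'
from h import *
S=eyes.capture("scene")
a=np.radians(-12.8);R=np.array([[np.cos(a),-np.sin(a)],[np.sin(a),np.cos(a)]]);
for l in((-.07,-.075),(-.07,-.04),(-.07,.075)):
    w=R@l+[.6295,.126]; p=[proj(S,(*w,z)) for z in(.028,.032)]; print((p[0]-[290,120])*4,"px per 4mm(x4):",(p[1]-p[0])*4)
g=[cv2.cvtColor(cv2.imread(f"pics/{n}.png"),cv2.COLOR_BGR2GRAY).astype(float) for n in("s9","s10","s11","s13")]
for c in(258,265,272,280,425,435,445,455):
    out=[]
    for im in g:
        col=cv2.GaussianBlur(im,(5,5),0)[:,c]; lo,hi=(460,520) if c<300 else (370,410)
        dd=np.diff(col[lo:hi]); out.append((lo+int(np.argmax(dd)),round(dd.max(),1)))
    print(c,out)
E
```

```text
[246.31584038 493.23261767] px per 4mm(x4): [ 0.2499957  -4.28863654]
[299.09104201 462.20038656] px per 4mm(x4): [ 0.38819754 -4.33173542]
[465.62672675 364.22281706] px per 4mm(x4): [ 0.80383197 -4.45364462]
258 [(488, np.float64(6.2)), (488, np.float64(6.3)), (488, np.float64(5.9)), (469, np.float64(5.8))]
265 [(482, np.float64(9.1)), (484, np.float64(6.2)), (485, np.float64(5.6)), (480, np.float64(7.0))]
272 [(480, np.float64(9.0)), (481, np.float64(6.0)), (480, np.float64(6.1)), (460, np.float64(6.6))]
280 [(473, np.float64(6.9)), (477, np.float64(5.5)), (476, np.float64(6.4)), (474, np.float64(6.1))]
425 [(391, np.float64(7.0)), (391, np.float64(6.7)), (390, np.float64(6.0)), (388, np.float64(6.7))]
435 [(385, np.float64(6.5)), (386, np.float64(7.1)), (384, np.float64(8.9)), (382, np.float64(4.6))]
445 [(379, np.float64(6.7)), (380, np.float64(6.5)), (380, np.float64(5.3)), (377, np.float64(5.0))]
455 [(373, np.float64(6.4)), (373, np.float64(6.5)), (372, np.float64(8.2)), (370, np.float64(5.6))]
```

```bash
python3 - <<'E'
from m import *
s=r.sense(); d=eyes.capture("wrist")
m(None,s,d,180+390/2.9,150+58/2.9,180+390/2.9,150+420/2.9)
T=eyes.capture("top"); crop(T["img"],230,145,340,265,5,"pics/t13.png"); cv2.imwrite("pics/t13f.png",T["img"])
print(s["tcp_pos"],s["joint_velocities"],s["wrist_force"],s["time_s"])
E
```

```text
edge x -65.20180492890779 wedge org -1.921009491254413 base x -116.71920456234662 insertion 48.28079543765338 lift 3.656159087530676
[0.51640845 0.14862753 0.02679526] [-0.06569283  0.06083784 -0.08414708  0.02813251 -0.00989094 -0.08581248] [-11.08708679   2.94498508   5.96536394] 20.75
```

View pics/t13f.png

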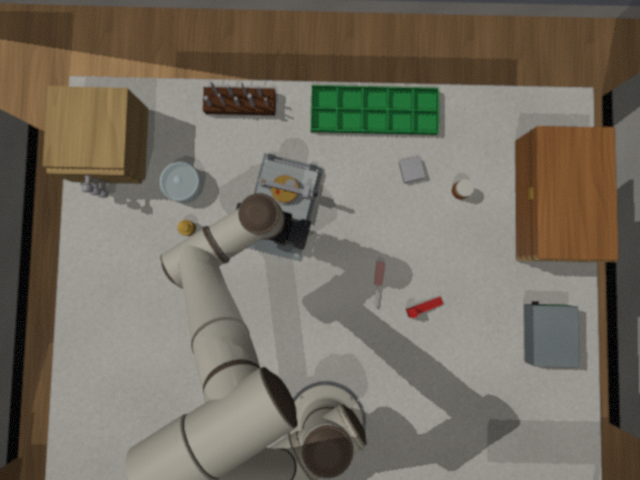

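The three lift estimates agree on 3 to 3.8 mm. The bar lies across the movement and the bystanders I can see are where they were. I'm handing the job in.

```bash
python3 - <<'E'
from station import r
print(r.finish_job()); s=r.sense(); print(s["time_s"],s["tcp_pos"],s["wrist_force"])
E
```

```text
the job is handed in; nothing more can be done
None
the job is handed in; nothing more can be done
```

I closed the latch and slid the wedge under the plate. The job was handed in at about 20.8 s with the gripper still holding the wedge there; no verdict came back.

**Latch:** I caged the pin loosely between the fingers, swung the bar round its arc and pushed it against its stop. The top view afterwards shows the bar lying straight across the movement, with the pin beyond the catch.

**Wedge:** I gripped it across its block (fingers at 24 mm), lowered it onto the apron, where it met the slab with the TCP at z ≈ 26.6 mm, and slid it in. The wrist image puts the tip 48.3 mm under the plate, which gives 3.7 mm of lift. Arm travel gives 3.8 mm. The scene image shows a rougher 3 mm or so, good to about 1 mm. All three fall in the 2 to 6 mm window.

**Last checks:**
- The arm was still, and the wrist force held steady at about (-11, 3, 6) N.
- The tool was tilted about 0.009 rad.
- The bystanders I could see had not moved. The loupe was hidden under the arm in the last top view, so I did not check it there.
- I had no direct reading of the contact force between wedge and plate. I inferred it from the push needed and from the rise of the plate's edge.

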